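# Angle a tongued top plate into a bonder work-holder and lower it home

## Task

Fit the loose top plate into the work-holder, holding it by its handle bar: with the plate tipped nose down, slide its long tongue into the groove of the sprung rail and push the rail back, then lower the plate flat behind the front catch and let go, so that it ends flat on the bed, between the side cheeks, with its rear flange sprung under the catch lip. Feel your way, for the nest's exact setting is not known, and never force the plate.

Things in the scene. Friction and masses are not known exactly. Their poses are not given: they have to be found in the camera images.
- board: Loose aluminium plate, 0.16-0.26 kg; origin: centre of its underside; x to the tongue, z up. Slab 84 (x) x 100 x 8 mm. Flush with the underside, 4 mm thick: a tongue on the +x edge to x=+53, a shorter rear flange on the -x edge to x=-48. On top, at x=0, an upright handle bar 12 thick (x), 60 long (y), from 8 to 40 mm above the underside: grip across the 12. Starts flat on the bench.
- board_tongue (a point): Middle of the lower edge of the plate's tongue tip: x=+53, y=0, z=0 mm of the plate.
- fixture: Work-holder, bolted down: dark base, x -72 to +98, 150 wide, 10 mm high. Origin: on the bench under the middle of the seated plate; x from front catch to sprung rail, z up. The nest (bed, catch, cheeks, rail) is clamped on it at a setting that is NOT MEASURED: up to 4 mm either way in x, and 0-3 mm higher on shims. The three points below mark its nominal setting; find the true one by touch.
- nominal_bed (a point): Point of the fixture base at x=0, z=16 mm: the nest's flat bed is here or up to 3 mm higher. A seated plate lies on the bed with its origin about here (plus the nest's setting). Two side cheeks, 8 mm high and 110 mm apart, leave the plate 5 mm play each side in y.
- nominal_catch (a point): Point of the base at x=-48, z=16 mm: foot of the catch's wall if the nest were at its nominal setting. The catch's lip overhangs this wall by 3 mm towards +x; lip underside 6 mm, top 10 mm above the bed. The block behind is 14 mm deep. Seated, the plate's rear flange is under this lip, against this wall.
- nominal_rail (a point): Point of the base at x=+51, z=16 mm: foot of the groove's back wall, rail at rest, nominal nest. Rail lip reaches 6 mm forward of it; groove mouth 7 mm high, lip top 11 mm above bed. It takes the tongue at 8-16 deg nose down. Rail yields only in +x: 2 N to start, +0.6 N per mm, hard stop at 10 mm. Push 5-10 mm (best 8) to lower the plate past the catch lip; seated it stays pushed back 2 mm.

How it is judged:
By the outcome, as a careful person would: the job done as asked, in the order asked, and still so for the second after the job is handed in, with the robot touching nothing.
It also fails if it takes over 61 s, if anything falls off the work surface, if the arm or the gripper's body presses on something with over 40 N, if the wrist force passes 120 N, or if a joint passes its speed limit or range.

## Robot

A 6-joint arm with a two-finger parallel gripper is mounted at the origin on the work surface; the furniture and walls round the work are solid. World frame = base frame: x ahead of the robot, y to its left, z up, the work surface at z = 0. Lengths are in m, angles in degrees, forces in N, time in s.
With the tool pointing down it reaches from about 0.3 to 0.75 m from the base axis. Payload 8.5 kg.
Tool frame: the origin (TCP) lies midway between the tips of the shut fingers; the grasp point (between the pads) lies 19 mm behind it; z points along the fingers, y is the line along which they close (so a half turn about z gives the same grasp; the last joint's range is limited). The gripper opens to 88 mm and grips with 3 to 60 N. Pads are 18 mm wide; open, the fingers measure 123 mm over their backs; the gripper's body (75 mm by 187 mm) begins 45 mm behind the grasp point.
Start: joints at [57.737, 21.807, 74.336, -0, 83.858, -12.336], TCP at [0.187, 0.517, 0.239] pointing down, gripper open.
Joint ranges: [-178.18, 178.18], [-50.72, 133.34], [12.68, 142.11], [-81.47, 261.47], [9.98, 163.14], [-165.26, 165.26]. Speed limits (degrees/s): [136.94, 136.94, 180, 180, 180, 180].

## Interface

Orientations are given as a 3x3 rotation matrix whose columns are the frame's x, y, z axes.
In Python, from bench import manip gives the robot as it stands. Calls block until the motion is done:
- manip.move_pose(position, orientation): joint-space move of the TCP to a pose.
- manip.move_straight(position, frame=None, v=0.15, threshold=None): straight line of the TCP; frame=None keeps the orientation; v is the mean speed in m/s. With threshold (N) it stops when the force on the tool has changed by that much, and returns True; else False.
- manip.goto_joints(angles): joint-space move.
- manip.release() and manip.grab(f_grip=None): open the fingers fully, or close them until they stop; f_grip is the grip in N (None keeps the last).
- manip.sleep(seconds).
- manip.inverse_kinematics(position, orientation): joint angles nearest the present ones, or None.
- manip.get_obs(): the state.
- manip.snapshot(name): name is "side" or "top"; returns the picture (400x640x3 uint8, red, green, blue); there is no depth.
- manip.camera_params(name): a dict with "vfov" (degrees; the focal length in pixels is half the picture's height over the tangent of half this angle, whatever the lens; pixels are square), "cx", "cy" (the principal point, pixels), "R" (3x3) and "t" (3): a world point X has camera coordinates R X + t. Camera axes: x right, y down, z forward; pixel columns grow to the right and rows downward; lengths in m; the calibration is good to about 2 mm. A picture is of the moment at which its call begins. camera_params takes no time and is no camera call.
A pose or a line that the arm cannot do raises manip.Unreachable and nothing moves.
- manip.finish_job(): hands the job in; it is judged then, once.
The state is a dict: "time": time; "q": joint angles; "joint_velocities": joint speeds; "joint_torque": joint torques, N m; "position": TCP position; "orientation": TCP orientation; "contact_force": force on the tool from outside, world axes, zero at the start; "torque": the same for the moment, N m; "width": finger opening in m; "grasp_force": force on a finger pad.
Only numpy, scipy, OpenCV 4.12 (cv2) and the standard library are available. Lean on these libraries where they do the work, as an engineer would, in place of code of your own. Each camera call takes 0.05 s, during which the arm holds its last target. There are 200 camera calls.

## Working session

There is one attempt and no reset: what is moved stays moved. The work goes in short steps, each a Python script; the robot and the scene stay as the last script left them, time stands still between calls to the robot, and variables do not carry over. Pictures are saved under pics/ and viewed, at most 10 in all, crops included, and the job is handed in when it is done.

```bash
mkdir -p pics; ls; python3 - <<'E'
from bench import manip
import cv2
for n in("top","side"):
    cv2.imwrite(f"pics/{n}0.png",manip.snapshot(n)[:,:,::-1]); print(n,manip.camera_params(n))
print(manip.get_obs())
E
```

```text
pics
top {'vfov': 48.36877592315983, 'cx': 323.32929583145955, 'cy': 204.95073392157633, 'R': array([[-0.02360627, -0.99951188, -0.0204635 ],
       [-0.98077338,  0.02712034, -0.19325647],
       [ 0.19371711,  0.015508  , -0.98093485]]), 't': array([0.00871759, 0.46586863, 0.80393667])}
side {'vfov': 53.038333160326154, 'cx': 311.76121344237447, 'cy': 190.59870308988846, 'R': array([[ 0.94366762, -0.33085948, -0.00484028],
       [-0.18525674, -0.51615036, -0.83622291],
       [ 0.27417397,  0.79001317, -0.54836833]]), 't': array([-0.4324709 ,  0.12401667,  0.76757905])}
{'time': 0.1, 'q': array([ 5.77343977e+01,  2.18376088e+01,  7.43780075e+01,  4.63308944e-04,
        8.38568959e+01, -1.23381292e+01]), 'joint_velocities': array([ 0.01226336, -0.06744259, -0.18851312,  0.04824436,  0.05717984,
       -0.05131962]), 'joint_torque': array([ 3.79794074e-03, -4.38656402e+01, -2.24911129e+01,  7.14234752e-02,
        3.42643436e-02, -7.66390804e-05]), 'position': array([0.18734822, 0.51685505, 0.23820916]), 'orientation': array([[-9.40124417e-01,  3.40830772e-01, -6.82419251e-04],
       [ 3.40831342e-01,  9.40123854e-01, -1.06585647e-03],
       [ 2.78281933e-04, -1.23462756e-03, -9.99999199e-01]]), 'contact_force': array([ 0.75562193, -0.1406873 ,  0.40499422]), 'torque': array([0.01042098, 0.07831638, 0.01664928]), 'grasp_force': 0.0, 'width': 0.08812384408186957}
```

View pics/top0.png

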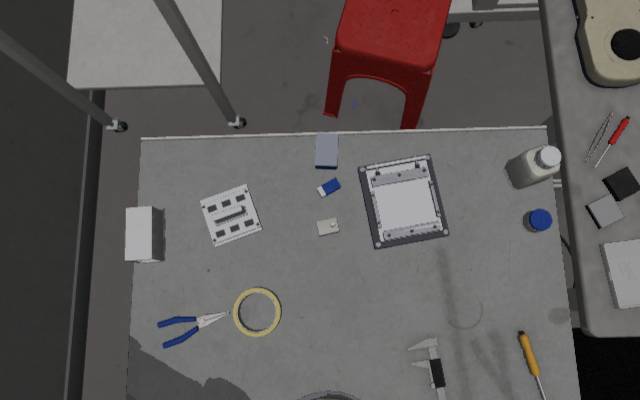

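View pics/side0.png

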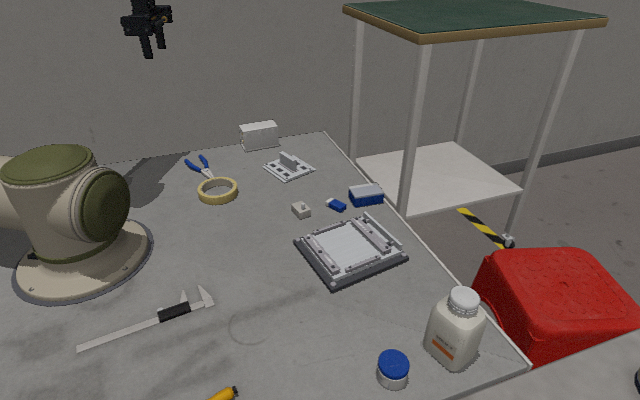

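The top view shows the plate at about (231,215) and the holder at about (405,200). The side view has them at (288,166) and (350,248). I'll enlarge all four.

```bash
python3 - <<'E'
import cv2,numpy as np
t=cv2.imread("pics/top0.png");s=cv2.imread("pics/side0.png")
def c(im,x,y,w,h): return cv2.resize(im[y:y+h,x:x+w],(400,300),interpolation=cv2.INTER_CUBIC)
cv2.imwrite("pics/m1.png",np.vstack([np.hstack([c(t,181,177,100,75),c(t,339,154,128,96)]),np.hstack([c(s,250,140,80,60),c(s,286,203,128,96)])]))
E
```

```text
(no output)
```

View pics/m1.png

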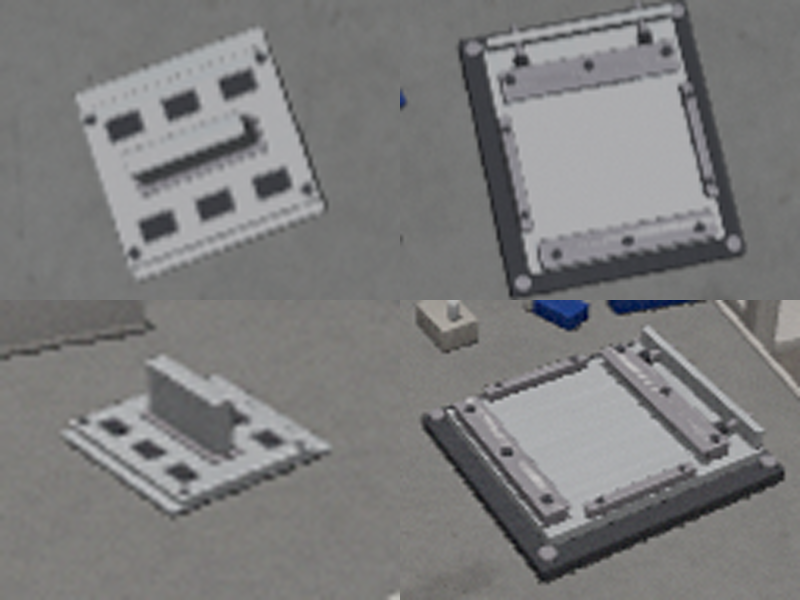

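The enlarged view shows the rail, with its springs, on the far side of the holder (+x, up in the top view). The catch is on the near side. The wider step, the tongue, seems to be on the plate's upper edge. I'll measure both.

```bash
cat > h.py <<'E'
import numpy as np,cv2
from bench import manip
def ray(n,uv,z):
    c=manip.camera_params(n);f=200/np.tan(np.radians(c["vfov"]/2))
    uv=np.atleast_2d(uv).astype(float)
    d=np.c_[(uv[:,0]-c["cx"])/f,(uv[:,1]-c["cy"])/f,np.ones(len(uv))]@c["R"]
    o=-c["R"].T@c["t"]
    return (o+d*((z-o[2])/d[:,2])[:,None])[:,:2]
def Rz(a): c,s=np.cos(a),np.sin(a); return np.array([[c,-s,0],[s,c,0],[0,0,1]])
def Ry(a): c,s=np.cos(a),np.sin(a); return np.array([[c,0,s],[0,1,0],[-s,0,c]])
E
cat > m.py <<'E'
from h import *
from scipy.ndimage import binary_fill_holes as fill
def rect(n,box,z,cond):
    im=cv2.imread(f"pics/{n}0.png"); x,y,w,h=box
    g=cv2.cvtColor(im,cv2.COLOR_BGR2GRAY)[y:y+h,x:x+w]
    m=fill(cond(g)).astype(np.uint8)
    m=cv2.morphologyEx(m,cv2.MORPH_OPEN,np.ones((3,3)))
    cs,_=cv2.findContours(m,cv2.RETR_EXTERNAL,cv2.CHAIN_APPROX_NONE)
    c=max(cs,key=cv2.contourArea)[:,0]+[x,y]
    P=ray(n,c,z)*1000
    r=cv2.minAreaRect(P.astype(np.float32)); b=cv2.boxPoints(r)
    print(n,z,np.round(r[0],1),np.round(r[1],1),round(r[2],1),"box",np.round(b,1).tolist())
rect("top",(190,172,85,85),.004,lambda g:g>150)
rect("side",(250,140,80,60),.004,lambda g:g>150)
rect("top",(345,145,115,115),.010,lambda g:g<75)
rect("side",(286,203,130,90),.010,lambda g:g<70)
# hand points in mosaic: (name, mosaic px, z)
def mt(q,pts):
    ox,oy,s,X,Y={"tp":(0,0,4,181,177),"tf":(400,0,3.125,339,154),"sp":(0,300,5,250,140),"sf":(400,300,3.125,286,203)}[q]
    return [((x-ox+.5)/s+X-.5,(y-oy+.5)/s+Y-.5) for x,y in pts]
print("plate edges tl tr br bl",np.round(ray("top",mt("tp",[(78,97),(265,28),(327,208),(138,280)]),.004)*1e3,1).tolist())
print("screws",np.round(ray("top",mt("tp",[(90,118),(262,57),(307,188),(135,252)]),.008)*1e3,1).tolist())
print("handle top",np.round(ray("top",mt("tp",[(125,155),(240,115),(246,130),(133,170)]),.04)*1e3,1).tolist())
print("fix screws top",np.round(ray("top",mt("tf",[(474,48),(680,8),(735,243),(523,283)]),.010)*1e3,1).tolist())
print("fix screws side",np.round(ray("side",mt("sf",[(768,461),(548,553),(433,413)]),.010)*1e3,1).tolist())
E
python3 m.py
```

```text
top 0.004 [459.9 185. ] [99.1 98.9] 19.0 box [[397.0, 215.60000610351562], [429.20001220703125, 122.0999984741211], [522.9000244140625, 154.39999389648438], [490.70001220703125, 247.89999389648438]]
side 0.004 [431.3 194.2] [34.  79.5] 9.7 box [[407.79998779296875, 230.5], [421.20001220703125, 152.10000610351562], [454.70001220703125, 157.8000030517578], [441.29998779296875, 236.3000030517578]]
top 0.01 [ 471.4 -155.5] [158.3 140.3] 9.3 box [[381.8999938964844, -99.0999984741211], [404.6000061035156, -237.5], [560.9000244140625, -212.0], [538.2000122070312, -73.5999984741211]]
side 0.01 [ 486.3 -232.2] [170.8  26.1] 6.4 box [[400.0, -228.8000030517578], [402.8999938964844, -254.6999969482422], [572.5999755859375, -235.6999969482422], [569.5999755859375, -209.6999969482422]]
plate edges tl tr br bl [[489.4, 245.8], [522.5, 151.5], [429.6, 119.7], [396.1, 213.2]]
screws [[477.6, 238.2], [506.5, 152.1], [439.2, 129.0], [409.6, 214.0]]
handle top [[452.5, 211.5], [470.6, 156.3], [463.2, 153.3], [445.1, 207.4]]
fix screws top [[544.6, -83.1], [567.5, -217.2], [413.6, -240.9], [392.0, -107.4]]
fix screws side [[566.7, -210.3], [414.7, -235.1], [390.7, -100.3]]
```

The plate is at (457.6, 183.3) mm with yaw 19.2°, and its handle offset confirms the tongue is at +x. The holder's origin is near (466.7, -164) mm with yaw 9.3°. Next I grasp the handle, lift, and hover tipped over the nest.

```bash
cat >> h.py <<'E'
G=0.016   # TCP height above plate underside, in the plate frame
YF=np.radians(9.3); F=np.array([.4667,-.1640,0])
SG=1
def tool(Rp):   # tool axes from plate axes: y=SG*plate x, z=-plate z
    y=SG*Rp[:,0]; z=-Rp[:,2]; return np.column_stack([np.cross(y,z),y,z])
def plate_at_tip(tip,th):  # tip in fixture frame (m), th nose-down deg -> TCP position, orientation
    Rp=Rz(YF)@Ry(np.radians(th))
    p=F+Rz(YF)@np.array(tip)+Rp@np.array([-.053,0,G])
    return p,tool(Rp)
def tip_now():
    o=manip.get_obs(); R=o["orientation"]
    Rp=np.column_stack([SG*R[:,1],np.cross(-R[:,2],SG*R[:,1]),-R[:,2]])
    t=o["position"]+Rp@np.array([.053,0,-G])
    f=Rz(YF).T
    return np.round(f@(t-F)*1e3,2),np.round(f@o["contact_force"],2),round(o["time"],2)
E
python3 - <<'E'
import h; from h import *
P=np.array([.4576,.1833]);a=np.radians(19.2)
for s in(1,-1):
    h.SG=s
    p,R=plate_at_tip([.038,0,.05],12)
    print(s,manip.inverse_kinematics([*P,G],tool(Rz(a))),manip.inverse_kinematics(p,R))
h.SG=1
R=tool(Rz(a))
manip.move_pose([*P,.10],R)
manip.move_straight([*P,G],R,v=.08)
print(manip.get_obs()["position"],manip.get_obs()["contact_force"])
manip.grab(60)
o=manip.get_obs();print(o["width"],o["grasp_force"],o["position"],o["time"])
manip.move_straight([*P,.13],R)
p,R=plate_at_tip([.036,0,.08],12)
manip.move_pose(p,R)
o=manip.get_obs();print(o["width"],o["grasp_force"],tip_now())
v=[cv2.cvtColor(manip.snapshot(n),cv2.COLOR_RGB2BGR) for n in("top","side")]
cv2.imwrite("pics/a1.png",np.vstack([cv2.resize(v[0][120:270,300:500],(400,300)),cv2.resize(v[1][150:300,260:460],(400,300))]))
E
```

```text
1 [ 8.03956097e+00  3.29838221e+01  1.00011284e+02 -2.54444375e-14
  4.70048939e+01 -1.11604390e+01] [-29.9896911   30.5707737   90.96440398  -8.16289615  68.01014106
 -35.59623049]
-1 None [-29.9896911   30.5707737   90.96440398  -8.16289615  68.01014106
 144.40376951]
[0.45785638 0.18335396 0.01641294] [0.10580628 0.6478762  0.52534735]
0.011338492185338068 60.00002637505531 [0.45769545 0.18331662 0.01601623] 4.0917
0.01142613327301671 59.99998290091753 (array([36.31,  0.97, 79.97]), array([-0.62,  1.04, -2.68]), 6.32)
```

View pics/a1.png

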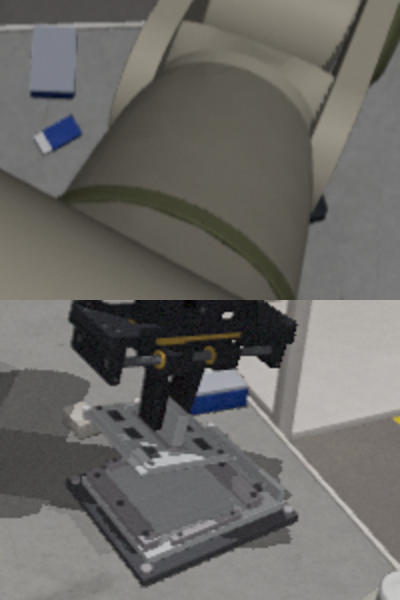

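The grasp is good. The plate hangs tipped over the nest with the arm hiding it from the top camera, so only the side view is usable. I'll go lower and check the lateral alignment.

```bash
python3 - <<'E'
from h import *
p,R=plate_at_tip([.036,0,.031],12)
print(manip.move_straight(p,R,v=.08,threshold=5))
print(tip_now())
im=cv2.cvtColor(manip.snapshot("side"),cv2.COLOR_RGB2BGR)
cv2.imwrite("pics/a2.png",cv2.resize(im[190:302,276:426],(800,597),interpolation=cv2.INTER_CUBIC))
E
```

```text
False
(array([36.24, -0.13, 31.32]), array([ 0.19,  0.2 , -2.43]), 7.18)
```

View pics/a2.png

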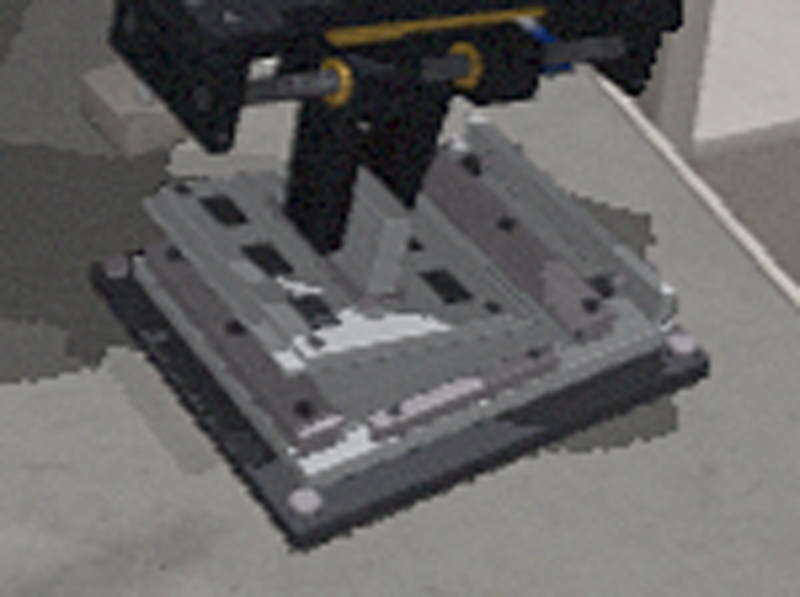

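The tipped plate sits over the nest with its near nose corner at about (540,320), between the cheek at (550,350) and the rail end at (605,325). The lateral margin isn't clear from this view, so I'll feel for the bed and both cheeks.

```bash
python3 - <<'E'
from h import *
def go(tip,th=12,v=.02,thr=None):
    p,R=plate_at_tip(np.array(tip)*1e-3,th); r=manip.move_straight(p,R,v=v,threshold=thr); print(tip,r,*tip_now()); return r
manip.sleep(.2)
if go([36,0,13],v=.015,thr=3):
    z=tip_now()[0][2]
    go([36,0,z+1.5])
    if z<21:
        go([36,9,z+1.5],v=.015,thr=3); y1=tip_now()[0][1]
        go([36,0,z+1.5],v=.03)
        go([36,-9,z+1.5],v=.015,thr=3); y2=tip_now()[0][1]
        go([36,(y1+y2)/2,z+1.5],v=.03)
E
```

```text
[36, 0, 13] True [35.72 -0.   17.98] [-1.54 -0.02  4.46] 8.27
[36, 0, np.float64(19.48)] False [35.94  0.1  19.33] [-0.66 -0.05 -2.37] 8.52
[36, 9, np.float64(19.48)] True [35.84  6.3  19.22] [-0.23 -2.08 -0.78] 8.98
[36, 0, np.float64(19.48)] False [35.86 -0.05 19.25] [-0.14  0.45 -3.41] 9.35
[36, -9, np.float64(19.48)] True [35.4  -3.82 18.89] [ 0.07  0.05 -2.03] 9.75
[36, np.float64(1.24), np.float64(19.48)] False [36.03  1.52 19.43] [ 0.05  0.4  -2.18] 10.07
```

The bed is at z ≈ 18.1. The total cheek play came out at 10.1 mm, as specified, so the lateral centre is y ≈ 1.2. Now I feel for the groove's back wall.

```bash
cat >> h.py <<'E'
def go(tip,th=12,v=.02,thr=None):
    p,R=plate_at_tip(np.array(tip)*1e-3,th); r=manip.move_straight(p,R,v=v,threshold=thr); print(np.round(tip,2),r,*tip_now()); return r
E
python3 - <<'E'
from h import *
manip.sleep(.2)
go([60,1.24,19.3],v=.015,thr=2)
manip.sleep(.3);print(*tip_now(),manip.get_obs()["width"])
E
```

```text
[60.    1.24 19.3 ] True [53.6   1.49 18.78] [-2.1  -0.8  -1.34] 11.39
[53.35  1.67 18.47] [-2.5  -0.52 -0.54] 11.69 0.011732599820556978
```

Contact at x = 53.3 with about 2.5 N, which matches the rail's starting force. I'll confirm the tongue is inside the groove by lifting gently against the rail lip, then push back about 8 mm.

```bash
python3 - <<'E'
from h import *
go([53.3,1.24,22.5],v=.01,thr=2.5)
zc=tip_now()[0][2]
go([53.3,1.24,18.9],v=.02)
if zc<21.7:
    for x in(56,58,60,61):
        go([x,1.24,18.9],v=.02,thr=8); manip.sleep(.15);print(*tip_now())
    im=cv2.cvtColor(manip.snapshot("side"),cv2.COLOR_RGB2BGR)
    cv2.imwrite("pics/a3.png",cv2.resize(im[190:302,276:426],(800,597),interpolation=cv2.INTER_CUBIC))
E
```

```text
[53.3   1.24 22.5 ] True [53.05  1.83 20.09] [-0.41 -0.61 -2.95] 12.0
[53.3   1.24 18.9 ] False [53.24  1.3  18.67] [-0.14 -0.06 -2.5 ] 12.25
[56.    1.24 18.9 ] False [55.65  1.33 18.74] [-3.16 -0.19 -1.91] 12.53
[55.71  1.33 18.79] [-3.63 -0.31 -1.85] 12.68
[58.    1.24 18.9 ] False [57.81  1.32 18.8 ] [-4.34 -0.91 -1.61] 12.93
[57.85  1.33 18.83] [-4.8  -1.14 -2.44] 13.08
[60.    1.24 18.9 ] False [59.7   1.34 18.82] [-6.56 -1.45 -1.42] 13.33
[59.66  1.32 18.84] [-5.17 -0.75 -1.48] 13.48
[61.    1.24 18.9 ] False [60.56  1.35 18.8 ] [-5.93  0.75 -1.61] 13.73
[60.52  1.34 18.83] [-6.49  0.12 -0.86] 13.88
```

View pics/a3.png

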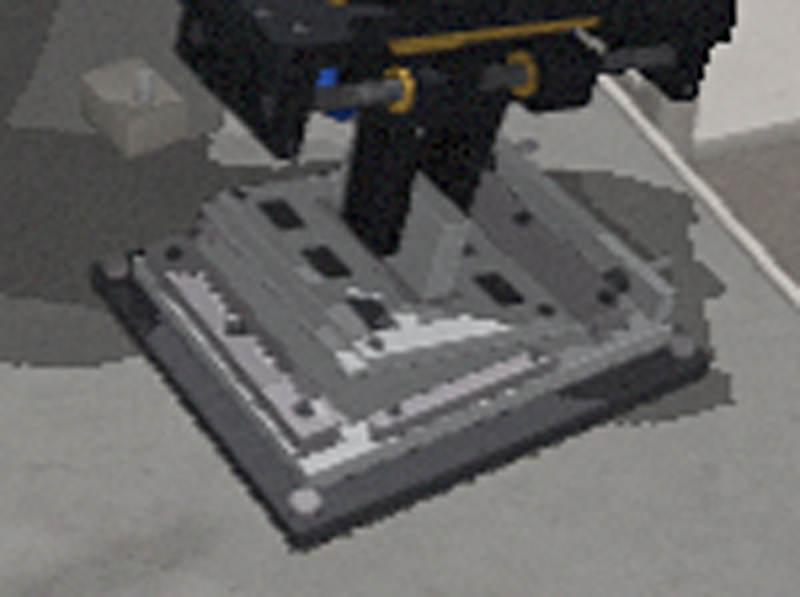

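The lift check hit the rail lip, so the tongue is in the groove. The rail now reads about 7.4 mm back by both force and travel, and the view shows the rear edge clear of the catch. Next I lower it flat, turning about the tongue tip.

```bash
python3 - <<'E'
from h import *
ok=True
for th,x in((9,61.4),(6,61.7),(3,62),(1.5,62.1),(0,62.2)):
    if go([x,1.24,18.9],th,v=.02,thr=6): ok=False;break
if ok:
    manip.sleep(.2);print(*tip_now())
    go([62.2,1.24,16.5],0,v=.01,thr=4);print(*tip_now())
im=cv2.cvtColor(manip.snapshot("side"),cv2.COLOR_RGB2BGR)
cv2.imwrite("pics/a4.png",cv2.resize(im[190:302,276:426],(800,597),interpolation=cv2.INTER_CUBIC))
E
```

```text
[61.4   1.24 18.9 ] False [60.61  1.33 18.81] [-6.25 -0.1  -1.59] 14.22
[61.7   1.24 18.9 ] False [60.88  1.38 18.77] [-6.14  0.74 -1.74] 14.51
[62.    1.24 18.9 ] False [61.19  1.44 18.75] [-4.94  0.02 -2.5 ] 14.8
[62.1   1.24 18.9 ] False [61.38  1.44 18.74] [-5.43  0.41 -0.85] 15.05
[62.2   1.24 18.9 ] False [61.5   1.49 18.71] [-6.   -0.05 -2.88] 15.3
[61.63  1.5  18.68] [-6.31 -0.32 -2.63] 15.5
[62.2   1.24 16.5 ] True [61.44  1.49 18.4 ] [-2.36  0.54  5.88] 15.71
[61.44  1.49 18.4 ] [-2.36  0.54  5.88] 15.71
```

View pics/a4.png

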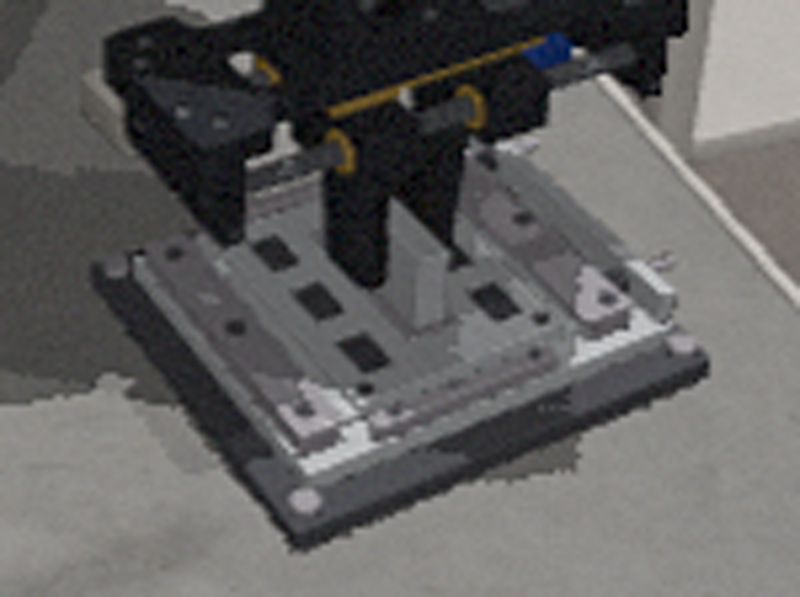

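The plate is flat on the bed (contact at z = 18.4), between the cheeks and clear of the catch. Now I ease it back under the lip until it meets the catch wall.

```bash
python3 - <<'E'
from h import *
x,y=tip_now()[0][:2]
go([62.2,1.24,18.5],0,v=.02); manip.sleep(.2); print(*tip_now())
go([51,1.24,18.5],0,v=.015,thr=7); manip.sleep(.2); print(*tip_now())
x=tip_now()[0][0]
go([x,1.24,22],0,v=.01,thr=4)   # lift test: caught by both lips?
go([x,1.24,18.5],0,v=.02); manip.sleep(.2); print(*tip_now(),manip.get_obs()["width"])
E
```

```text
[62.2   1.24 18.5 ] False [61.82  1.47 18.5 ] [-6.36  0.72  0.74] 16.02
[61.8   1.48 18.47] [-6.22  0.05  0.59] 16.23
[51.    1.24 18.5 ] True [56.1   1.37 18.63] [3.19 0.89 4.37] 16.73
[56.1   1.42 18.53] [4.49 1.12 6.42] 16.93
[56.1   1.24 22.  ] True [56.14  1.41 18.54] [ 1.51 -0.86  1.99] 17.14
[56.1   1.24 18.5 ] False [56.11  1.43 18.5 ] [0.47 2.25 3.61] 17.39
[56.11  1.41 18.49] [0.93 2.63 3.75] 17.59 0.011285434153196874
```

The wall contact at x = 56.1 is where the flange should stop, with the rail held back 2 mm; touching only the lip edge would have been 59. I'll release, retract and look.

```bash
python3 - <<'E'
from h import *
manip.release(); o=manip.get_obs(); print(o["width"],o["contact_force"])
p=o["position"]
manip.move_straight(p+[0,0,.15],v=.12)
manip.goto_joints([57.7,21.8,74.3,0,83.9,-12.3]); print(manip.get_obs()["time"])
v=[cv2.cvtColor(manip.snapshot(n),cv2.COLOR_RGB2BGR) for n in("top","side")]
f=lambda a:cv2.resize(a,(400,400),interpolation=cv2.INTER_CUBIC)
cv2.imwrite("pics/a5.png",np.hstack([f(v[0][145:255,350:460]),f(v[1][190:300,290:410])]))
E
```

```text
0.0883499811125842 [-0.5421716   0.62550931  0.25958685]
22.7917
```

View pics/a5.png

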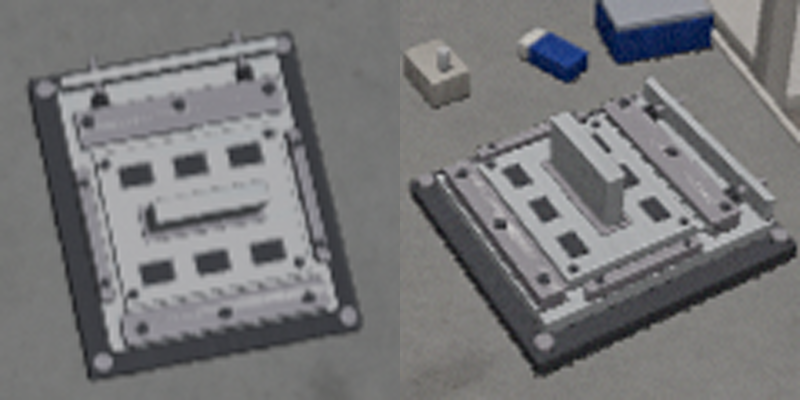

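The plate lies flat between the cheeks, with the handle centred at about (205,205) in the left half. Its flange is under the catch and its tongue is in the rail.

```bash
python3 -c "
from bench import manip
print(manip.finish_job())"
```

```text
the job is handed in; nothing more can be done
None
```

The plate is fitted and the job is handed in: it lies flat on the bed between the cheeks, tongue in the sprung rail and rear flange under the catch lip, and the arm was clear by about 23 s.

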